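# Dock the hotspot and hold its recessed reset button

### The arm

A 6-joint arm with a two-finger parallel gripper is mounted at the origin on a cart in front of the work surface, level with it; the furniture and walls round the work are solid. World frame = base frame: x ahead of the robot, y to its left, z up, the work surface at z = 0. Lengths are in m, angles in degrees, forces in N, time in s.
With the tool pointing down it reaches from about 0.4 to 0.825 m from the base axis. Payload 7 kg.
Tool frame: the origin (TCP) lies between the finger pads; the fingertips stand 25 mm ahead of it and the grasp point (between the pads) lies 6 mm ahead of it; z points along the fingers, y is the line along which they close (so a half turn about z gives the same grasp; the last joint's range is limited). The gripper opens to 88 mm and grips with 3 to 60 N. Pads are 19 mm wide; open, the fingers measure 130 mm over their backs; the gripper's body (78 mm by 193 mm) begins 47 mm behind the grasp point.
Start: joints at [16.507, 20.546, 0.682, 0, -70.136, -16.507], TCP at [0.675, -0, 0.252] pointing down, gripper open.
Joint ranges: [-176.03, 176.03], [-82.01, 121.73], [-58.28, 71.71], [-173.87, 95.51], [-174.79, -0.11], [-173.66, 173.66]. Speed limits (degrees/s): [136.94, 136.94, 172.46, 180, 180, 180].

### API

Orientations are given as [roll, pitch, yaw] about the fixed x, y, z axes, in that order (R = Rz(yaw) Ry(pitch) Rx(roll)).
In Python, from plant import r gives the robot as it stands.
- The arm moves only by the shell command python3 -m crank 'ROWS' [FORCE]. ROWS is JSON, a list of rows, each a list of 3 entries, a list of its own where there are three numbers: the turn, a rotation vector about the tool's x, y, z in degrees, then the shift along the tool's x, y, z in cm, then the closure, from -1 (fully open) to 1 (shut). In form: [[[wx, wy, wz], [dx, dy, dz], fingers], ...]. A call has 1 to 8 rows; each row shifts and turns the commanded pose from where the row before left it, along the tool's axes as they then stand; what a row does not reach is not made up. A row lasts 1/10 s, in which the tool goes at most 50 mm and 8.59 degrees, less where a joint would pass 70% of its speed; a pose out of reach is approached as far as the arm can. A call with a gripper value outside its range is refused whole. The fingers move at their own pace and stop on an object; FORCE is the grip in N (left out, the last holds). Time passes only in rows, so rows that do not move let the fingers close. It gives the time, the measured TCP pose, the force, the opening and the grip force at its end, in the units of the state.
- r.get_state(): the state, without advancing time (a new reading comes with each control period).
- r.capture(name): name is "scene" or "side" or "wrist"; returns a dict with "color" (420x560x3 uint8, red, green, blue), "range_z" (420x560 float32, m along the optical axis (not along the pixel's ray), 0 where there is no reading), "intrinsics" (3x3 intrinsics, pixels), "k1" (the pictures are not rectified: a ray, as slopes to the right and down, at radius r is drawn at 1 + k1 r^2 times it, then the intrinsics apply), "world_from_camera" (4x4, takes a point from camera to world coordinates); the wrist camera has in their place "hand_eye" (4x4, takes a point from camera to tool coordinates, whose origin is the TCP and whose axes are the flange's). Camera axes: x right, y down, z forward; pixel columns grow to the right and rows downward; lengths in m; the calibration is good to about 2 mm. A picture is of the moment at which its call begins: read the wrist's pose just before it.
- r.close_job(): hands the job in; it is judged then, once.
The state is a dict: "time_s": time; "joints": joint angles; "qd": joint speeds; "joint_torque": joint torques, N m; "tcp_pos": TCP position; "eef_rot": TCP orientation; "contact_force": force on the tool from outside, world axes, zero at the start; "moment": the same for the moment, N m; "gripper_width": finger opening in m; "gripper_force": force on a finger pad.
Only numpy, scipy, OpenCV 4.12 (cv2) and the standard library are available. Lean on these libraries where they do the work, as an engineer would, in place of code of your own. Each camera call takes 0.05 s, during which the arm holds its last target. There are 200 camera calls.

### The job

Slide the portable hotspot along the desk (do not lift it) until it is fully home against the back of its charging dock. Then draw the stylus out of its wooden stand, reach its thin tip down the orange-ringed hole in the hotspot's top and press the recessed reset button all the way down; finish while still gripping the stylus and holding the button down. Press the button only once the hotspot is docked, and leave the masking tape, calculator and sticky notes where they are.

Things in the scene. Friction and masses are not known exactly. Their poses are not given: they have to be found in the camera images.
- hotspot: Loose flat box, grey rim, white top with black vent slots, 100 (its x) x 120 (y) x 42 mm, about 0.45 kg. Origin: centre of its underside; x from its front (robot side) to its back, z up. Starts on the desk 105 to 135 mm in front of its docked place, up to 15 mm aside and 0.15 rad askew to the dock. It slides easily (1 to 3 N).
- dock: Fixed silver-grey U frame, no floor, slippery walls 26 mm high, open to its -x. Origin: on the desk, where the hotspot's origin lies when fully home (axes parallel): slide the hotspot along dock +x. Back wall's inner face at x = +51 mm. Side walls 126 mm apart inside from x = -30 to the back; in front they flare to 171 mm (190 outside) at x = -86. A block 18 mm high behind reaches x = +78.
- reset_hole (a point): Centre of the mouth of the round hole in the hotspot's top, in an orange ring 21 mm across; 41 mm above the desk, at x = +15, y = -25 mm in the hotspot's frame. The hole is vertical, 13 mm in diameter; the top of the red button (11 mm in diameter) lies 21 mm below the mouth.
- reset_button (a joint): Depression of the recessed spring button, straight down, in m: 0 free, 0.006 fully down (27 mm below the mouth). It springs back; it starts to move at about 1.8 N and is fully down at about 4.5 N.
- stylus: Loose stylus, 120 mm long, 25 g, standing upright in the stand, tip down. Origin: the end of its tip; z along it towards its blunt upper end. From z = 0 to 40 mm a steel shaft 5 mm in diameter, from 40 to 120 mm a round blue barrel 12 mm in diameter, to be gripped from above anywhere along it.
- stand: Fixed wooden stand: base 60 x 60 x 8 mm with a 44 x 44 mm block, 48 mm high in all. Origin: centre of its underside. A vertical hole 8 mm in diameter in its top takes the stylus's shaft; the stylus's barrel rests on the block, its tip 8 mm above the desk, so lift it 40 mm to free it. Stands left or right of the dock, the masking tape on the other side.
- masking_tape: Bystander: roll of beige masking tape lying flat, 101 x 100 x 25 mm, origin centre of underside. Leave it alone.
- calculator: Bystander: pocket calculator, 118 x 72 x 13 mm, lying behind the dock. Origin centre of underside. Leave it alone.
- sticky_notes: Bystander: yellow pad of sticky notes, 76 x 76 x 20 mm, behind the dock. Origin centre of underside. Leave it alone.
Not all that is in view belongs to the job. There is more than one size of the hotspot; the job needs the middle-sized.

How it is judged:
By the outcome, as a careful person would: the job done as asked, in the order asked, and still so for the second after the job is handed in, while the arm keeps its last pose, push and grip.
It also fails if it takes over 51 s, if anything falls off the work surface, if the arm or the gripper's body presses on something with over 40 N, if the wrist force passes 120 N, or if a joint passes its speed limit or range.

## Working session

There is one attempt and no reset: what is moved stays moved. The work goes in short steps, Python scripts to look and compute and a shell command to move; the robot and the scene stay as the last step left them, time stands still between calls to the robot, and variables do not carry over. Pictures are saved under pics/ and viewed, at most 12 in all, crops included, and the job is handed in when it is done.

```bash
ls; mkdir -p pics; cat > h.py <<'E'
import numpy as np, cv2, json
from scipy.spatial.transform import Rotation as R
from plant import r
def grab(n):
    s=r.get_state(); c=r.capture(n)
    if n=="wrist":
        T=np.eye(4); T[:3,:3]=R.from_euler('xyz',s['eef_rot'],degrees=True).as_matrix(); T[:3,3]=s['tcp_pos']
        c['world_from_camera']=T@np.array(c['hand_eye'])
    return c
def rays(c,px):
    K=np.array(c['intrinsics'],float); d=np.array([[c['k1'],0,0,0]],float)
    p=cv2.undistortPoints(np.array(px,float).reshape(-1,1,2),K,np.array([c['k1'],0,0,0],float)).reshape(-1,2)
    T=np.array(c['world_from_camera']); D=np.c_[p,np.ones(len(p))]@T[:3,:3].T
    return T[:3,3],D
def onplane(c,px,z):
    o,D=rays(c,px); return o+D*((z-o[2])/D[:,2])[:,None]
def cloud(c):
    v,u=np.mgrid[0:420,0:560]; o,D=rays(c,np.c_[u.ravel(),v.ravel()])
    return (o+D*c['range_z'].ravel()[:,None]).reshape(420,560,3)
def save(c,n): cv2.imwrite('pics/'+n,c['color'][:,:,::-1])
E
python3 - <<'E'
from h import *
print(r.get_state())
ims=[]
for n in ("scene","side","wrist"):
    c=grab(n); np.save('pics/%s.npy'%n,c,allow_pickle=True); ims.append(c['color'][:,:,::-1]); print(n,c['intrinsics'],c['k1'],np.round(c['world_from_camera'],3).tolist())
save(np.load('pics/scene.npy',allow_pickle=True).item(),'a1.png')
cv2.imwrite('pics/a2.png',cv2.resize(np.hstack(ims[1:]),(800,300)))
E
```

```text
pics
{'time_s': 0.0, 'joints': array([ 1.65058090e+01,  2.05901017e+01,  6.34857464e-01, -2.22321760e-02,
       -7.01366390e+01, -1.65094902e+01]), 'qd': array([ 0.03980445,  0.01107543, -0.01505728,  0.03561619,  0.01908544,
        0.10501104]), 'joint_torque': array([-8.00930356e-04, -5.82726967e+01,  2.93058443e+01,  6.99745238e+00,
        6.93249181e-03, -2.06530804e-04]), 'tcp_pos': array([ 6.74548770e-01, -2.43771288e-05,  2.50639304e-01]), 'eef_rot': array([ 1.79905965e+02, -6.07540920e-03, -9.00112470e+01]), 'contact_force': array([ 0.00069725,  0.31980715, -0.20394941]), 'moment': array([ 0.04228794,  0.00598605, -0.02549026]), 'gripper_force': 0.0, 'gripper_width': 0.08780914645611679}
scene [[522.55172744   0.         283.8051042 ]
 [  0.         522.55172744 211.58066006]
 [  0.           0.           1.        ]] -0.1864093879399006 [[0.704, -0.446, 0.553, -0.167], [-0.71, -0.418, 0.567, -0.748], [-0.022, -0.791, -0.611, 0.944], [0.0, 0.0, 0.0, 1.0]]
side [[511.29134879   0.         284.82360622]
 [  0.         511.29134879 205.98852214]
 [  0.           0.           1.        ]] -0.13125028196426886 [[-0.932, -0.201, 0.303, 0.235], [-0.363, 0.486, -0.795, 1.045], [0.013, -0.85, -0.526, 0.735], [0.0, 0.0, 0.0, 1.0]]
wrist [[349.9353453    0.         286.0184708 ]
 [  0.         349.9353453  216.68237875]
 [  0.           0.           1.        ]] 0.026243505424979 [[-1.0, 0.0, -0.002, 0.674], [-0.0, 0.956, 0.292, -0.078], [0.002, 0.292, -0.956, 0.383], [0.0, 0.0, 0.0, 1.0]]
```

View pics/a1.png

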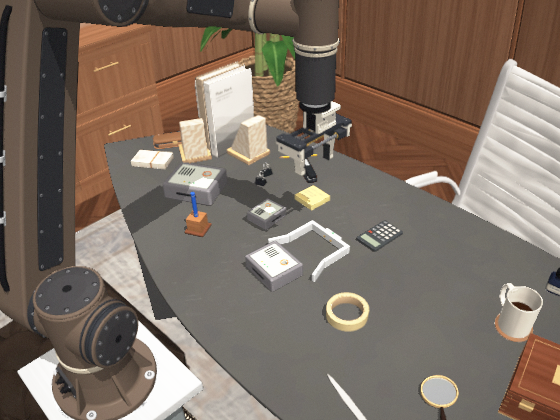

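View pics/a2.png

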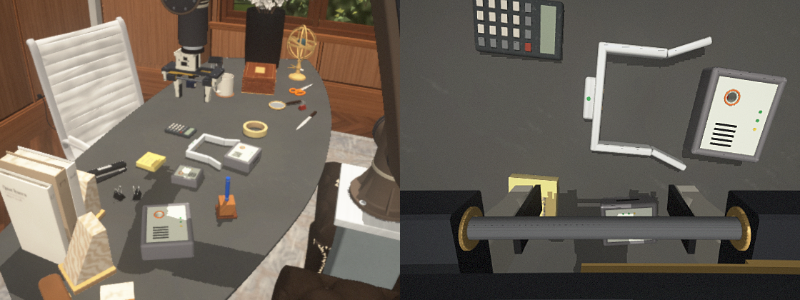

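Three hotspots in the scene picture: large (195,182), small (265,212), and one at (273,263) just in front of the dock mouth. The last should be the middle-sized one, because it sits about 0.1 m before the dock. I'll check its size and take an enlarged crop. The stand with the blue stylus is at (198,215), and the tape is on the other side at (347,311).

```bash
cat > m.py <<'E'
from h import *
L=lambda n:np.load('pics/%s.npy'%n,allow_pickle=True).item()
def rect(P):
    (cx,cy),(w,h),a=cv2.minAreaRect((P[:,:2]*1000).astype(np.float32)); return [round(float(v),1) for v in (cx,cy,w,h,a)]
def comps(m,amin):
    n,l,s,ce=cv2.connectedComponentsWithStats(m.astype(np.uint8)); return [(l==i,s[i],ce[i]) for i in range(1,n) if s[i][4]>amin]
if __name__=="__main__":
    for n in ("scene","side","wrist"):
        c=L(n); P=cloud(c); ok=c['range_z']>0
        hsv=cv2.cvtColor(c['color'],cv2.COLOR_RGB2HSV)
        inb=ok&(P[...,0]>.35)&(P[...,0]<1.1)&(abs(P[...,1])<.5)
        print(n,'table z',np.median(P[inb&(abs(P[...,2])<.015)][:,2]),np.std(P[inb&(abs(P[...,2])<.015)][:,2]))
        for m,s,ce in comps(inb&(P[...,2]>.034)&(P[...,2]<.05),200):
            print(' top',ce.round(),s[4],rect(P[m]),np.median(P[m][:,2]).round(4))
        for m,s,ce in comps(inb&(P[...,2]>.019)&(P[...,2]<.031),120):
            print(' dock?',ce.round(),s[4],rect(P[m]))
        H,S,V=cv2.split(hsv)
        for m,s,ce in comps((H>100)&(H<125)&(S>150)&(V>60),40):
            print(' blue',ce.round(),s[:5],P[m&ok].mean(0).round(3) if (m&ok).any() else '', P[m&ok].max(0).round(3))
        for m,s,ce in comps((H>4)&(H<17)&(S>140)&(V>120),12):
            if s[4]<400: print(' orange',ce.round(1),s[:5],onplane(c,[ce],.041).round(4))
    c=L('scene'); a=cv2.resize(c['color'][170:310,170:370,::-1],(800,560),interpolation=cv2.INTER_CUBIC); cv2.imwrite('pics/a3.png',a)
    cv2.imwrite('pics/a4.png',cv2.resize(L('wrist')['color'][:260,220:,::-1],(800,612))[:600])
E
python3 m.py
```

```text
scene table z -0.00094217472364444 0.003023528034529268
 top [196. 188.] 272 [560.2, 363.3, 106.3, 205.4, 67.7] 0.0425
 top [196. 218.] 203 [461.3, 250.4, 50.2, 50.5, 27.4] 0.0452
 top [273. 261.] 1313 [490.5, -28.9, 124.8, 101.6, 81.5] 0.0397
 dock? [266. 212.] 454 [632.3, 146.0, 95.8, 80.3, 3.4]
 dock? [316. 242.] 570 [617.5, -44.2, 189.9, 157.6, 84.4]
 dock? [274. 275.] 190 [458.6, -50.0, 76.0, 150.8, 32.4]
 dock? [347. 309.] 540 [506.7, -261.1, 102.0, 99.5, 2.0]
 blue [194. 203.] [191 192   6  22  74] [0.46  0.249 0.096] [0.466 0.255 0.13 ]
 orange [402.9 114.8] [400 113   7   5  17] [[1.38   0.1826 0.041 ]]
 orange [410.  117.8] [408 115   6   6  14] [[1.3785 0.1498 0.041 ]]
 orange [300.1 117.7] [298 116   5   5  15] [[1.0963 0.4474 0.041 ]]
 orange [422.5 122.3] [419 120   7   6  13] [[1.381  0.0962 0.041 ]]
 orange [378.4 133.3] [373 129  12   9  49] [[1.1994 0.1648 0.041 ]]
 orange [363.4 148. ] [358 137  10  22  85] [[1.0821 0.1412 0.041 ]]
 orange [392.4 141.8] [390 139   6   6  18] [[1.1846 0.0942 0.041 ]]
 orange [402.5 147.4] [392 146  21   4  50] [[1.177  0.0473 0.041 
[... 3155 characters left out ...]
nge [484.6 182.1] [479 180  14   5  24] [[ 0.1491 -0.3449  0.041 ]]
 orange [ 45.7 198.7] [ 43 195   8  11  32] [[1.2431 0.2085 0.041 ]]
 orange [220.5 301.2] [216 296  13   9  24] [[0.6217 0.3812 0.041 ]]
wrist table z -0.00046041044668676534 0.0031566400968229495
 top [471. 160.] 12663 [493.2, -26.9, 120.2, 100.6, 81.9] 0.0407
 dock? [323. 130.] 5211 [615.1, -43.4, 186.5, 148.2, 84.5]
 dock? [417. 149.] 530 [541.8, -34.6, 117.2, 4.2, 80.6]
 dock? [321. 291.] 1429 [635.1, 119.6, 88.7, 23.4, 1.8]
 dock? [319. 338.] 383 [631.3, 178.7, 87.2, 13.4, 4.2]
 orange [179.1  66.8] [175  62   8  10  28] [[ 0.7696 -0.1143  0.041 ]]
 orange [464.6 136.3] [454 125  22  23 120] [[ 0.5039 -0.0533  0.041 ]]
```

View pics/a3.png

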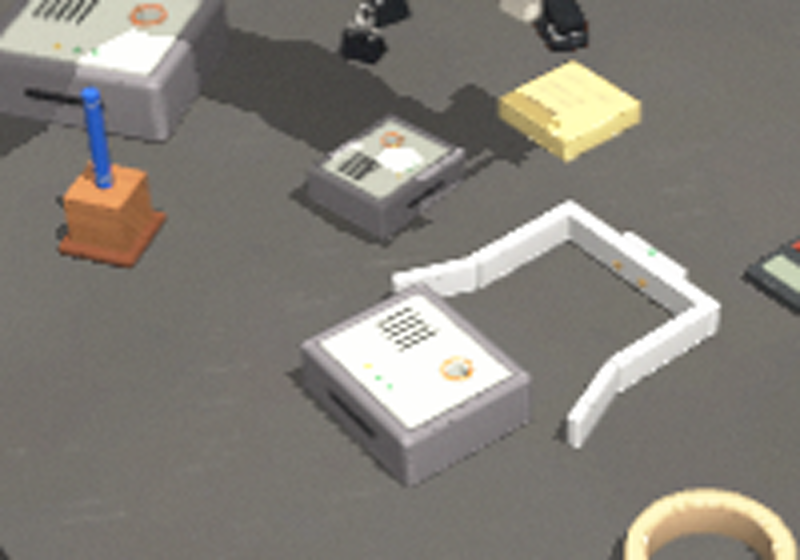

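View pics/a4.png

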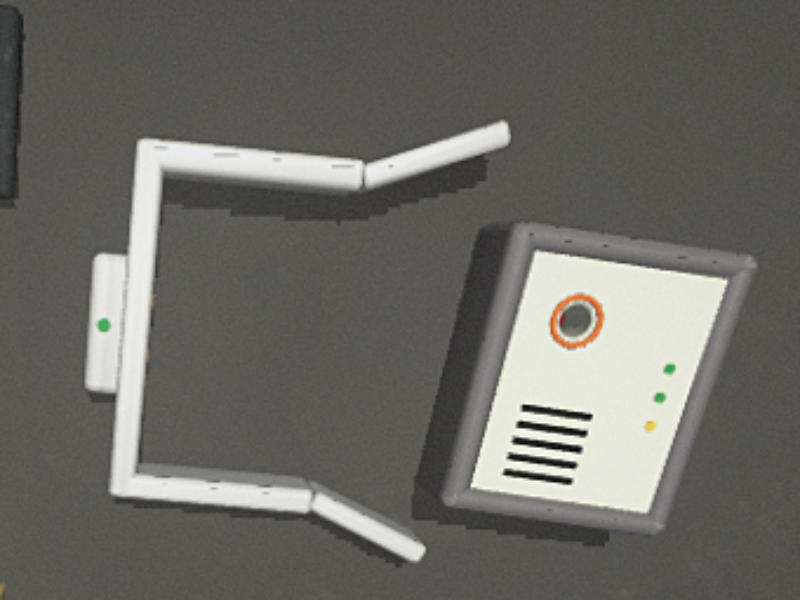

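The enlarged crop shows the hotspot at full-frame (273,261), measured 120 x 100 mm at (0.493,-0.027), yaw about -8°. It is the middle one, in front of the dock and with its orange ring at wrist pixel (465,136). The other two measure larger and smaller. Next I'll refine the dock and the stylus.

```bash
cat > d.py <<'E'
from m import *
def fit(P):
    # back wall = pts; straight side walls; iterate frame
    yaw=np.radians(-5.5); o=np.array([.627,-.0445])
    for k in range(6):
        c,s=np.cos(yaw),np.sin(yaw); q=(P[:,:2]-o)@np.array([[c,-s],[s,c]])
        b=q[(q[:,0]>.045)&(q[:,0]<.07)&(abs(q[:,1])<.05)]; l=q[(q[:,0]>-.028)&(q[:,0]<.045)&(q[:,1]>.05)&(q[:,1]<.085)]; rr=q[(q[:,0]>-.028)&(q[:,0]<.045)&(q[:,1]<-.05)&(q[:,1]>-.085)]
        f=lambda a,i:np.polyfit(a[:,i],a[:,1-i],1)
        fb,fl,fr=f(b,1),f(l,0),f(rr,0)
        d=(np.array([-fb[0],fl[0],fr[0]])*[len(b),len(l),len(rr)]).sum()/(len(b)+len(l)+len(rr))
        mid=(np.median(l[:,1])+np.median(rr[:,1]))/2
        th=(np.median(l[:,1])-np.median(rr[:,1]))-.126
        xb=np.median(b[:,0])-(.051+th/2)
        o=o+np.array([[c,-s],[s,c]])@[xb,mid]; yaw+=d
    print('dock',o.round(4),np.degrees(yaw).round(2),'thick',th.round(4),'slopes',np.degrees([-fb[0],fl[0],fr[0]]).round(1),len(b),len(l),len(rr))
if __name__=="__main__":
    for n in ("wrist","scene","side"):
        c=L(n); P=cloud(c); Q=P[(c['range_z']>0)&(P[...,2]>.022)&(P[...,2]<.030)]
        try: fit(Q[(Q[:,0]>.5)&(Q[:,0]<.72)&(abs(Q[:,1]+.044)<.11)])
        except Exception as e: print(n,e)
    # stylus: triangulate blue centroid endpoints
    A=[]
    for n in ("scene","side"):
        c=L(n); H,S,V=cv2.split(cv2.cvtColor(c['color'],cv2.COLOR_RGB2HSV))
        m,s,ce=max(comps((H>100)&(H<125)&(S>120)&(V>50),40),key=lambda t:t[1][4])
        v,u=np.nonzero(m); A.append([rays(c,[[u[v<=v.min()+1].mean(),v.min()+1.]]),rays(c,[ce]),rays(c,[[u[v>=v.max()-1].mean(),v.max()-1.]])])
    for k in range(3):
        M=0;bb=0
        for o,D in (A[0][k],A[1][k]):
            d=D[0]/np.linalg.norm(D[0]); p=np.eye(3)-np.outer(d,d); M=M+p; bb=bb+p@o
        print('sty',np.linalg.solve(M,bb).round(4))
E
python3 d.py
```

```text
dock [ 0.626  -0.0445] -5.1 thick 0.0106 slopes [ 0.1 -0.2 -0. ] 1263 744 1100
dock [ 0.6221 -0.0473] -5.06 thick 0.0128 slopes [ 0.   1.3 -1. ] 106 68 85
dock [ 0.6248 -0.0422] -5.39 thick 0.012 slopes [-0.3  0.2  0.8] 98 102 89
sty [0.4619 0.2512 0.1273]
sty [0.4622 0.251  0.0932]
sty [0.4613 0.2485 0.0546]
```

```bash
python3 -m crank '[[[0,0,-8.5],[0,0,0],0],[[0,0,-8.5],[0,0,0],0],[[0,0,-8.5],[0,0,0],0],[[0,0,-8.5],[0,0,0],0],[[0,0,-8.5],[0,0,0],0],[[0,0,-8.5],[0,0,0],0],[[0,0,-8.5],[0,0,0],0],[[0,0,-8.5],[0,0,0],0]]' 40
python3 -m crank '[[[0,0,-8.5],[0,0,0],0],[[0,0,-8.5],[0,0,0],0],[[0,0,0],[-4,0.75,0],0],[[0,0,0],[-4,0.75,0],0],[[0,0,0],[-4,0.75,0],0],[[0,0,0],[-4,0.75,0],0],[[0,0,0],[-4,0.75,0],0],[[0,0,0],[-4,0.7,0],0]]'
python3 -m crank '[[[0,0,0],[-1.2,0,2],0],[[0,0,0],[0,0,3],0],[[0,0,0],[0,0,3],0],[[0,0,0],[0,0,3],0],[[0,0,0],[0,0,0],0],[[0,0,0],[0,0,0],0]]'
python3 - <<'E'
from h import *
s=r.get_state(); print(s['tcp_pos'],s['eef_rot'],s['gripper_width'],s['contact_force'],s['time_s'])
E
```

```text
time_s: 0.95
tcp_pos: [0.6748, -0.0, 0.2512]
eef_rot: [180.0, 0.0, -21.7]
contact_force: [0.2, -0.4, 1.3]
gripper_width: 0.0441
gripper_force: 0.0
time_s: 1.75
tcp_pos: [0.4303, -0.0238, 0.2512]
eef_rot: [180.0, 0.0, -5.0]
contact_force: [-0.3, 0.7, 2.5]
gripper_width: 0.0438
gripper_force: 0.0
time_s: 2.35
tcp_pos: [0.4201, -0.0225, 0.142]
eef_rot: [179.9, 0.1, -5.0]
contact_force: [-0.3, 0.1, -0.0]
gripper_width: 0.0438
gripper_force: 0.0
[ 0.42014041 -0.02249453  0.14197182] [ 1.79945711e+02  5.16818482e-02 -4.97909348e+00] 0.04381075272843649 [-0.2776995   0.07962104 -0.04436147] 2.35
```

```bash
python3 -m crank '[[[0,0,0],[0,0,3],0],[[0,0,0],[0,0,3],0],[[0,0,0],[0,0,3],0],[[0,0,0],[0,0,1.7],0],[[0,0,0],[0,0,0],0],[[0,0,0],[0.5,0,0],0],[[0,0,0],[0.5,0,0],0],[[0,0,0],[0.5,0,0],0]]'
python3 -m crank '[[[0,0,0],[0.5,0,0],0],[[0,0,0],[0.8,0.05,0],0],[[0,0,0],[0.8,0.05,0],0],[[0,0,0],[0.8,0.05,0],0],[[0,0,0],[0.8,0.05,0],0],[[0,0,0],[0.8,0.05,0],0],[[0,0,0],[0.8,0.05,0],0],[[0,0,0],[0.8,0.05,0],0]]'
python3 -m crank '[[[0,0,0],[0.8,0.05,0],0],[[0,0,0],[0.8,0.05,0],0],[[0,0,0],[0.8,0.05,0],0],[[0,0,0],[0.8,0,0],0],[[0,0,0],[0,0,0],0]]'
python3 - <<'E'
from h import *
from m import rect
for n in("wrist","scene","side"):
    c=grab(n); P=cloud(c); ok=(c['range_z']>0)&(P[...,2]>.034)&(P[...,2]<.046)&(abs(P[...,0]-.6)<.12)&(abs(P[...,1]+.04)<.09)
    print(n,ok.sum(),rect(P[ok]) if ok.sum()>20 else '')
    save(c,'b_%s.png'%n)
E
```

```text
time_s: 3.15
tcp_pos: [0.4358, -0.0236, 0.0357]
eef_rot: [-180.0, -0.1, -5.0]
contact_force: [-2.6, -0.2, 0.7]
gripper_width: 0.0438
gripper_force: 1.3
time_s: 3.95
tcp_pos: [0.4955, -0.0329, 0.0342]
eef_rot: [180.0, 0.1, -5.0]
contact_force: [-1.2, 0.4, -0.6]
gripper_width: 0.044
gripper_force: 1.0
time_s: 4.45
tcp_pos: [0.5291, -0.0367, 0.0348]
eef_rot: [-180.0, -0.1, -5.0]
contact_force: [0.7, 0.4, -0.1]
gripper_width: 0.0438
gripper_force: 0.0
wrist 88736 [579.3, -37.9, 118.5, 121.9, 85.1]
scene 319 [576.4, -41.1, 121.8, 124.6, 85.7]
side 533 [579.2, -37.9, 125.4, 123.0, 86.2]
```

View pics/b_wrist.png

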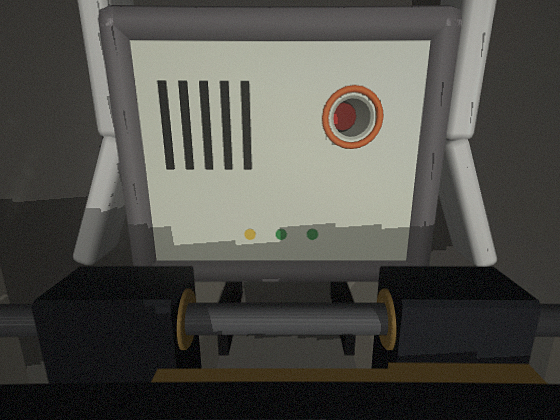

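The picture shows the hotspot square to the dock and between the walls, its ring at (352,117). I'll push it home and watch the force.

```bash
python3 -m crank '[[[0,0,0],[0.6,0,0],0],[[0,0,0],[0.6,0,0],0],[[0,0,0],[0.6,0,0],0],[[0,0,0],[0.6,0,0],0],[[0,0,0],[0.6,0,0],0],[[0,0,0],[0.3,0,0],0],[[0,0,0],[0,0,0],0]]'
python3 -m crank '[[[0,0,0],[0.2,0,0],0],[[0,0,0],[0.1,0,0],0]]'
python3 -m crank '[[[0,0,0],[0.1,0,0],0],[[0,0,0],[0.1,0,0],0]]'
python3 -m crank '[[[0,0,0],[0.1,0,0],0],[[0,0,0],[0,0,0],0]]'
```

```text
time_s: 5.3
tcp_pos: [0.561, -0.0396, 0.0345]
eef_rot: [-180.0, -0.1, -5.0]
contact_force: [0.1, 0.0, 0.0]
gripper_width: 0.0441
gripper_force: 0.0
time_s: 5.5
tcp_pos: [0.5628, -0.0399, 0.0345]
eef_rot: [180.0, 0.0, -5.0]
contact_force: [-3.0, 0.4, 1.3]
gripper_width: 0.0439
gripper_force: 1.4
time_s: 5.7
tcp_pos: [0.5649, -0.0401, 0.0345]
eef_rot: [180.0, 0.0, -5.0]
contact_force: [-1.5, -0.3, -0.2]
gripper_width: 0.0437
gripper_force: 1.2
time_s: 5.9
tcp_pos: [0.5662, -0.0402, 0.0345]
eef_rot: [-180.0, -0.0, -5.0]
contact_force: [-1.5, 0.4, -0.4]
gripper_width: 0.0432
gripper_force: 0.8
```

```bash
python3 -m crank '[[[0,0,0],[0.1,0,0],0],[[0,0,0],[0,0,0],0]]'
python3 -m crank '[[[0,0,0],[0.1,0,0],0],[[0,0,0],[0,0,0],0]]'
python3 -m crank '[[[0,0,0],[0.1,0,0],0],[[0,0,0],[0,0,0],0]]'
python3 -m crank '[[[0,0,0],[0.1,0,0],0],[[0,0,0],[0,0,0],0]]'
```

```text
time_s: 6.1
tcp_pos: [0.5662, -0.0403, 0.0344]
eef_rot: [180.0, 0.1, -5.0]
contact_force: [-5.1, 1.6, 1.9]
gripper_width: 0.0438
gripper_force: 2.4
time_s: 6.3
tcp_pos: [0.5663, -0.0404, 0.0342]
eef_rot: [180.0, 0.2, -5.0]
contact_force: [-6.7, 2.8, 3.9]
gripper_width: 0.0436
gripper_force: 3.8
time_s: 6.5
tcp_pos: [0.5664, -0.0406, 0.034]
eef_rot: [180.0, 0.3, -5.1]
contact_force: [-11.1, 3.6, 5.0]
gripper_width: 0.0436
gripper_force: 5.2
time_s: 6.7
tcp_pos: [0.5664, -0.0407, 0.0338]
eef_rot: [179.9, 0.4, -5.1]
contact_force: [-11.6, 4.1, 5.1]
gripper_width: 0.0439
gripper_force: 6.5
```

Motion stops at x=0.5664 while the force climbs, so it is against the back wall. I'll back off, rise and look.

```bash
python3 -m crank '[[[0,0,0],[-1.5,0,0],0],[[0,0,0],[-1.5,0,0],0],[[0,0,0],[0,0,-4],0],[[0,0,0],[0,0,-4],0],[[0,0,0],[0,0,-4],0],[[0,0,0],[0,0,-4],-1],[[0,0,0],[0,0,-4],-1],[[0,0,0],[0,0,0],-1]]'
python3 -m crank '[[[0,0,0],[4,0,0],-1],[[0,0,0],[3,0,0],-1],[[0,0,0],[0,0,0],-1],[[0,0,0],[0,0,0],-1]]'
cat > q.py <<'E'
from d import *
c=grab("wrist"); np.save('pics/w2.npy',c,allow_pickle=True); save(c,'c1.png')
P=cloud(c); ok=c['range_z']>0
near=(abs(P[...,0]-.6)<.14)&(abs(P[...,1]+.04)<.12)
Q=P[ok&near&(P[...,2]>.022)&(P[...,2]<.030)]; fit(Q)
h=P[ok&near&(P[...,2]>.035)&(P[...,2]<.046)]; R0=rect(h); print('hotspot',R0)
H,S,V=cv2.split(cv2.cvtColor(c['color'],cv2.COLOR_RGB2HSV))
for m,s,ce in comps((H>4)&(H<17)&(S>140)&(V>100),30):
    v,u=np.nonzero(m); w=onplane(c,[ce],.041)[0]
    if abs(w[0]-.64)<.08 and abs(w[1]+.06)<.08: (x,y),rr,a=cv2.fitEllipse(np.c_[u,v].astype(np.float32)); print('ring',ce,s,onplane(c,[[x,y]],.041).round(4))
E
python3 q.py
```

```text
time_s: 7.5
tcp_pos: [0.544, -0.0376, 0.2414]
eef_rot: [-179.9, -0.7, -4.9]
contact_force: [0.2, -0.5, -0.8]
gripper_width: 0.0622
gripper_force: 0.0
time_s: 7.9
tcp_pos: [0.6104, -0.0441, 0.2337]
eef_rot: [180.0, 0.0, -5.0]
contact_force: [-0.4, -0.2, -0.0]
gripper_width: 0.0869
gripper_force: 0.0
dock [ 0.6258 -0.0435] -5.33 thick 0.0122 slopes [-0.1  0.   0.1] 1405 781 912
hotspot [627.2, -42.2, 121.1, 98.6, 84.9]
ring [310.48695652 162.70434783] [300 152  22  23 115] [[ 0.6394 -0.0683  0.041 ]]
```

View pics/c1.png

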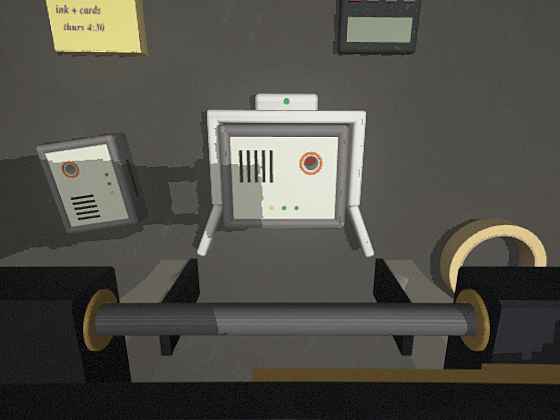

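The hotspot is flush in the dock: ring at (310,162), dock back wall along row ~118, no gap. The reset hole is near (0.639,-0.069). Next I'll go to the stylus, stopping a little short to look.

```bash
python3 -m crank '[[[0,0,0],[-2.5,-3.5,0],-1],[[0,0,0],[-2.5,-3.5,0],-1],[[0,0,0],[-2.5,-3.5,0],-1],[[0,0,0],[-2.5,-3.5,0],-1],[[0,0,0],[-2.5,-3.5,0],-1],[[0,0,0],[-2.5,-3.5,0],-1],[[0,0,0],[-2.5,-3.5,0],-1],[[0,0,0],[-2.5,-3.5,0],-1]]'
python3 -m crank '[[[0,0,0],[0,0,0],-1],[[0,0,0],[0,0,0],-1]]'
cat > st.py <<'E'
from d import *
c=grab("wrist"); save(c,'s1.png'); P=cloud(c); H,S,V=cv2.split(cv2.cvtColor(c['color'],cv2.COLOR_RGB2HSV))
for m,s,ce in comps((H>100)&(H<125)&(S>120)&(V>50),40):
    q=P[m&(c['range_z']>0)]; print('blue',ce,s,q.max(0).round(4))
    t=q[q[:,2]>.122]; print(' top',len(t),t.mean(0).round(4) if len(t) else '')
    v,u=np.nonzero(m); print(' ctr at rows', [(y,u[v==y].mean().round(1),len(u[v==y])) for y in range(v.min(),v.max()+1,4)])
    for y,z in((v.min()+3,.0),): pass
q=P[(c['range_z']>0)&(abs(P[...,2]-.046)<.006)&(abs(P[...,0]-.462)<.05)&(abs(P[...,1]-.25)<.05)]; print('block',len(q),rect(q) if len(q)>20 else '')
E
python3 st.py
```

```text
time_s: 8.75
tcp_pos: [0.4334, 0.2534, 0.2352]
eef_rot: [-179.9, -0.1, -5.0]
contact_force: [0.6, 1.0, 0.6]
gripper_width: 0.0879
gripper_force: 0.0
time_s: 8.95
tcp_pos: [0.4341, 0.253, 0.235]
eef_rot: [-179.9, -0.0, -4.8]
contact_force: [0.1, -0.0, -0.2]
gripper_width: 0.0876
gripper_force: 0.0
blue [282.848 169.96 ] [276 163  14  15 125] [0.4685 0.2598 0.1175]
 top 0 
 ctr at rows [(163, np.float64(283.0), 1), (167, np.float64(283.2), 10), (171, np.float64(283.0), 13), (175, np.float64(283.0), 7)]
blue [282.1407767  184.32038835] [275 177  16  16 206] [0.4684 0.2597 0.1301]
 top 206 [0.463  0.2545 0.1274]
 ctr at rows [(177, np.float64(282.0), 7), (181, np.float64(282.0), 15), (185, np.float64(282.5), 16), (189, np.float64(282.0), 13)]
block 1916 [462.4, 254.7, 44.5, 44.9, 26.1]
```

View pics/s1.png

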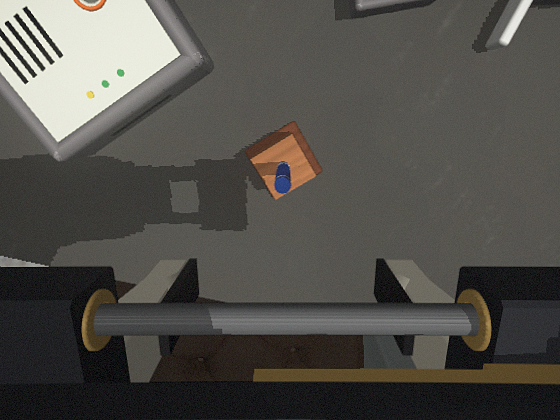

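The stylus top is at pixel (282,184), i.e. (0.463,0.2545). It stands upright in the stand, clear of the large hotspot at upper left. I'll descend and grip it.

```bash
python3 -m crank '[[[0,0,0],[1.5,-0.2,0],0],[[0,0,0],[1.4,-0.2,0],0],[[0,0,0],[0,0,0],0],[[0,0,0],[0,0,3],0],[[0,0,0],[0,0,3],0],[[0,0,0],[0,0,3],0],[[0,0,0],[0,0,2.3],0],[[0,0,0],[0,0,2],0]]'
python3 -m crank '[[[0,0,0],[0,0,0],0],[[0,0,0],[0,0,0],0.3],[[0,0,0],[0,0,0],0.6],[[0,0,0],[0,0,0],1],[[0,0,0],[0,0,0],1],[[0,0,0],[0,0,0],1],[[0,0,0],[0,0,0],1],[[0,0,0],[0,0,0],1]]' 30
```

```text
time_s: 9.8
tcp_pos: [0.4646, 0.2526, 0.0998]
eef_rot: [179.9, 0.1, -5.1]
contact_force: [-0.6, 0.2, -0.7]
gripper_width: 0.0441
gripper_force: 0.0
time_s: 10.6
tcp_pos: [0.4646, 0.2541, 0.1022]
eef_rot: [-180.0, -0.0, -5.0]
contact_force: [-1.0, -0.0, 5.6]
gripper_width: 0.0113
gripper_force: 30.0
```

```bash
python3 -m crank '[[[0,0,0],[0,0,-1],1],[[0,0,0],[0,0,-2],1],[[0,0,0],[0,0,-2],1],[[0,0,0],[0,0,-2],1],[[0,0,0],[0,0,-2],1],[[0,0,0],[0,0,0],1]]'
python3 -m crank '[[[0,0,0],[1,1.5,0],1],[[0,0,0],[2,3,0],1],[[0,0,0],[2,3,0],1],[[0,0,0],[2,3,0],1],[[0,0,0],[2,3,0],1],[[0,0,0],[2,3,0],1],[[0,0,0],[2,3,0],1],[[0,0,0],[2,3,0],1]]'
python3 -m crank '[[[0,0,0],[2,3,0],1],[[0,0,0],[2,3,0],1],[[0,0,0],[1.2,2.2,0],1],[[0,0,0],[0,0,0],1],[[0,0,0],[0,0,0],1],[[0,0,0],[0,0,0],1]]'
cat > t.py <<'E'
from d import *
import sys
tag=sys.argv[1]; s=r.get_state(); print('tcp',s['tcp_pos'].round(4),s['eef_rot'].round(2),s['gripper_width'])
A=[];ims=[]
for n in("scene","side","wrist"):
    c=grab(n); np.save('pics/%s_%s.npy'%(tag,n),c,allow_pickle=True); H,S,V=cv2.split(cv2.cvtColor(c['color'],cv2.COLOR_RGB2HSV))
    K=np.array(c['intrinsics'],float); T=np.linalg.inv(c['world_from_camera'])
    pc=T@np.append(s['tcp_pos']-[0,0,.08],1); pu=cv2.projectPoints(pc[:3].reshape(1,1,3),np.zeros(3),np.zeros(3),K,np.array([c['k1'],0,0,0.]))[0].ravel(); print(n,'predicted tip-ish px',pu.round())
    for m,st,ce in comps((H>100)&(H<125)&(S>120)&(V>40),10): print(' blue',ce.round(1),st)
    if n!='wrist':
        x,y=[int(v) for v in pu]; ims.append(cv2.resize(c['color'][max(0,y-50):y+50,max(0,x-50):x+50,::-1],(400,400),interpolation=cv2.INTER_CUBIC)); print(' crop origin',x-50,y-50)
    else: save(c,tag+'_w.png')
cv2.imwrite('pics/%s.png'%tag,np.hstack(ims))
E
python3 t.py e1
```

```text
time_s: 11.2
tcp_pos: [0.4654, 0.2548, 0.1949]
eef_rot: [-179.8, -0.2, -5.0]
contact_force: [-0.5, 0.9, 0.9]
gripper_width: 0.0113
gripper_force: 30.0
time_s: 12.0
tcp_pos: [0.5943, 0.0152, 0.1913]
eef_rot: [180.0, 0.0, -5.0]
contact_force: [0.7, 0.3, -0.4]
gripper_width: 0.011
gripper_force: 30.0
time_s: 12.6
tcp_pos: [0.6383, -0.0691, 0.1913]
eef_rot: [-180.0, 0.0, -5.0]
contact_force: [-0.7, -0.8, -0.3]
gripper_width: 0.0115
gripper_force: 30.0
tcp [ 0.6383 -0.0691  0.1913] [-1.80e+02  4.00e-02 -4.99e+00] 0.011505872122236905
scene predicted tip-ish px [324. 218.]
 blue [323.  199.4] [322 190   4  19  43]
 crop origin 274 167
side predicted tip-ish px [293. 170.]
 blue [293.7 156.5] [292 155   4   4  12]
 crop origin 242 120
wrist predicted tip-ish px [288. 237.]
 blue [285.4 249.1] [278 247  17   6  29]
 blue [285.8 280.8] [ 273  255   27   48 1067]
 blue [286.  344.3] [270 335  33  22 622]
```

View pics/e1.png

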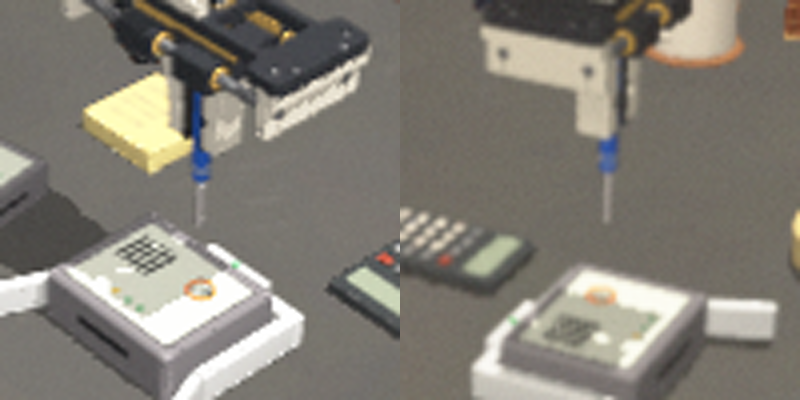

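View pics/e1_w.png

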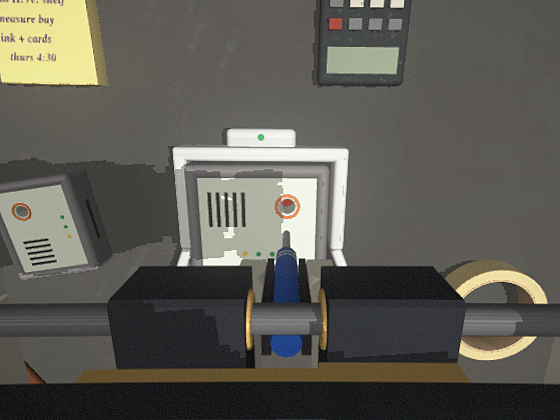

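The two views show the stylus held vertically. Its tip is at scene (323.8,222.5) and side (293.5,175.5), and the ring is at scene (324,239), side (292,194) and wrist (287,206).

```bash
python3 - <<'E'
from d import *
A={n:np.load('pics/e1_%s.npy'%n,allow_pickle=True).item() for n in('scene','side','wrist')}
def tri(px):
    M=0;b=0
    for n,p in px.items():
        o,D=rays(A[n],[p]); d=D[0]/np.linalg.norm(D[0]); q=np.eye(3)-np.outer(d,d); M=M+q; b=b+q@o
    return np.linalg.solve(M,b)
print('tip',tri({'scene':(323.8,222.5),'side':(293.5,175.5)}), 'wrist tip@.097',onplane(A['wrist'],[(287,233)],.097))
print('ring tri',tri({'scene':(324,239.2),'side':(292,194)}))
for n in A:
    c=A[n];H,S,V=cv2.split(cv2.cvtColor(c['color'],cv2.COLOR_RGB2HSV))
    for m,s,ce in comps((H>3)&(H<20)&(S>90)&(V>90),8):
        v,u=np.nonzero(m); w=onplane(c,[((u.min()+u.max())/2,(v.min()+v.max())/2)],.041)[0]
        if np.hypot(w[0]-.639,w[1]+.069)<.03: print(n,ce,s,w.round(4))
E
```

```text
tip [ 0.63680805 -0.06952965  0.09686723] wrist tip@.097 [[ 0.63577849 -0.06802724  0.097     ]]
ring tri [ 0.63966032 -0.07008198  0.03914126]
scene [322.58333333 238.58333333] [320 237   7   5  12] [ 0.6368 -0.069   0.041 ]
wrist [286.96610169 206.3220339 ] [275 194  25  25 177] [ 0.6398 -0.0685  0.041 ]
```

```bash
python3 -m crank '[[[0,0,0],[0.25,0,0],1],[[0,0,0],[0,0,1.5],1],[[0,0,0],[0,0,1.5],1],[[0,0,0],[0,0,1],1],[[0,0,0],[0,0,0.7],1],[[0,0,0],[0,0,0],1],[[0,0,0],[0,0,0],1]]'
python3 t.py e2
```

```text
time_s: 13.45
tcp_pos: [0.6416, -0.0698, 0.1449]
eef_rot: [180.0, -0.0, -5.0]
contact_force: [0.2, -0.4, -0.2]
gripper_width: 0.0116
gripper_force: 30.0
tcp [ 0.6416 -0.0698  0.1449] [ 1.7999e+02 -2.0000e-02 -4.9900e+00] 0.011589722541024245
scene predicted tip-ish px [325. 231.]
 blue [323.8 214.4] [323 205   4  18  39]
 crop origin 274 181
side predicted tip-ish px [291. 186.]
 blue [292.4 171.9] [291 171   4   3  11]
 crop origin 241 135
wrist predicted tip-ish px [288. 237.]
 blue [285.4 249. ] [278 247  17   6  33]
 blue [285.8 280.5] [ 273  255   27   48 1084]
 blue [285.9 344.3] [270 335  33  22 621]
```

View pics/e2.png

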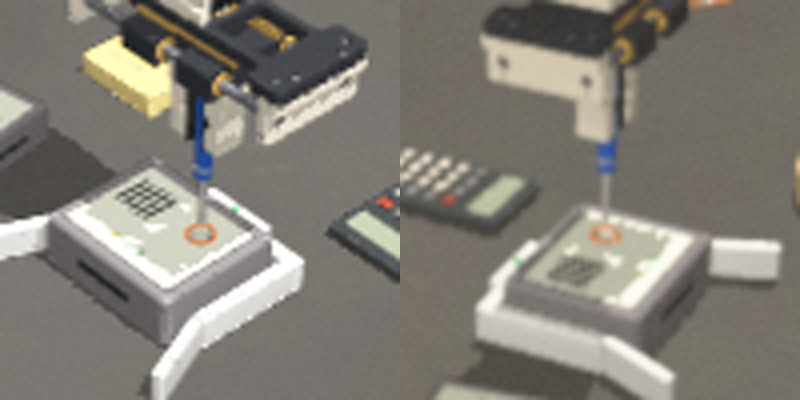

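Both views put the tip directly over the ring, at (202,222) over (200,233) and (606,226) over (605,235). I'll go in, then press while watching the force.

```bash
python3 -m crank '[[[0,0,0],[-0.05,0,0.5],1],[[0,0,0],[0,0,0.5],1],[[0,0,0],[0,0,0.5],1],[[0,0,0],[0,0,0.5],1],[[0,0,0],[0,0,0],1],[[0,0,0],[0,0,0],1]]' 45
python3 -m crank '[[[0,0,0],[0,0,0.4],1],[[0,0,0],[0,0,0.4],1],[[0,0,0],[0,0,0.2],1],[[0,0,0],[0,0,0],1],[[0,0,0],[0,0,0],1]]'
```

```text
time_s: 14.2
tcp_pos: [0.6407, -0.0699, 0.1243]
eef_rot: [180.0, 0.0, -5.0]
contact_force: [0.1, -0.1, 0.1]
gripper_width: 0.0114
gripper_force: 45.0
time_s: 14.7
tcp_pos: [0.6408, -0.0698, 0.1145]
eef_rot: [180.0, 0.0, -5.0]
contact_force: [-0.5, 0.8, 0.2]
gripper_width: 0.011
gripper_force: 45.0
```

```bash
for i in 1; do python3 -m crank '[[[0,0,0],[0,0,0.2],1],[[0,0,0],[0,0,0],1],[[0,0,0],[0,0,0],1]]'
python3 -m crank '[[[0,0,0],[0,0,0.2],1],[[0,0,0],[0,0,0],1],[[0,0,0],[0,0,0],1]]'
python3 -m crank '[[[0,0,0],[0,0,0.15],1],[[0,0,0],[0,0,0],1],[[0,0,0],[0,0,0],1]]'
python3 -m crank '[[[0,0,0],[0,0,0.1],1],[[0,0,0],[0,0,0],1],[[0,0,0],[0,0,0],1]]'; done | grep -E "tcp|contact|width"
```

```text
tcp_pos: [0.641, -0.0698, 0.1129]
contact_force: [0.5, -0.3, 2.2]
gripper_width: 0.0112
tcp_pos: [0.641, -0.0698, 0.1107]
contact_force: [0.4, -0.1, 3.0]
gripper_width: 0.0114
tcp_pos: [0.6409, -0.0698, 0.1092]
contact_force: [-0.8, -0.2, 4.0]
gripper_width: 0.0115
tcp_pos: [0.6409, -0.0698, 0.1081]
contact_force: [0.5, 0.5, 3.7]
gripper_width: 0.0109
```

Forces follow the button's spring. I'll go on to the bottom stop.

```bash
for i in 1; do python3 -m crank '[[[0,0,0],[0,0,0.1],1],[[0,0,0],[0,0,0],1],[[0,0,0],[0,0,0],1]]'
python3 -m crank '[[[0,0,0],[0,0,0.1],1],[[0,0,0],[0,0,0],1],[[0,0,0],[0,0,0],1]]'
python3 -m crank '[[[0,0,0],[0,0,0.1],1],[[0,0,0],[0,0,0],1],[[0,0,0],[0,0,0],1]]'; done | grep -E "tcp|contact|width"
```

```text
tcp_pos: [0.641, -0.0698, 0.1075]
contact_force: [-1.0, -0.0, 6.7]
gripper_width: 0.0112
tcp_pos: [0.6412, -0.0698, 0.1072]
contact_force: [-2.2, -0.1, 10.1]
gripper_width: 0.0113
tcp_pos: [0.6414, -0.0699, 0.107]
contact_force: [-2.9, 1.6, 16.0]
gripper_width: 0.0112
```

```bash
python3 -m crank '[[[0,0,0],[0,0,-0.1],1],[[0,0,0],[0,0,0],1],[[0,0,0],[0,0,0],1],[[0,0,0],[0,0,0],1]]'
python3 - <<'E'
from d import *
for n in("wrist","side","scene"):
    c=grab(n);P=cloud(c);h=P[(c['range_z']>0)&(abs(P[...,0]-.625)<.075)&(abs(P[...,1]+.043)<.075)&(P[...,2]>.035)&(P[...,2]<.046)]; print(n,rect(h))
    if n=='scene': cv2.imwrite('pics/f.png',cv2.resize(c['color'][170:310,220:420,::-1],(800,560),interpolation=cv2.INTER_CUBIC))
E
```

```text
time_s: 17.2
tcp_pos: [0.6412, -0.0698, 0.1073]
eef_rot: [180.0, -0.1, -5.0]
contact_force: [-1.8, 0.4, 11.0]
gripper_width: 0.0106
gripper_force: 45.0
wrist [650.7, -44.4, 120.5, 52.8, 84.7]
side [627.5, -41.0, 121.6, 101.4, 85.3]
scene [625.0, -44.6, 123.8, 104.1, 85.3]
```

View pics/f.png

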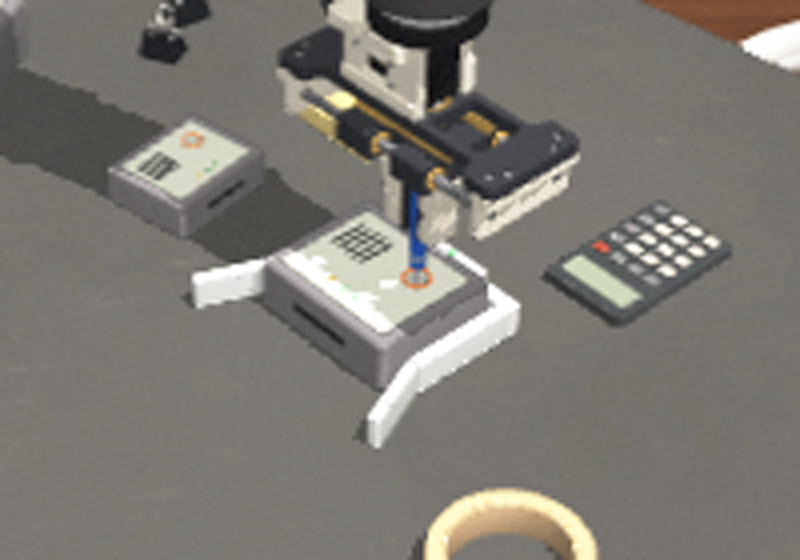

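The hotspot is still docked. The stylus shaft is down inside the ring at (416,278), with the button bottomed at 11 N. I'm handing in.

```bash
python3 -c "
from plant import r
print(r.close_job())"
```

```text
the job is handed in; nothing more can be done
None
```

I handed the job in at about 17 s: the hotspot is against the back of its dock, and the gripped stylus holds the reset button on its bottom stop at about 11 N; the tape, calculator and sticky notes were not touched. No verdict was returned.

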